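# Dry-assemble two candlesticks on their glue-up rods

### The job

Thread the turned wooden parts onto the two glue-up rods to make two candlesticks: on the tall rod the stepped round foot first, then the barrel, then the cup on top; on the short rod the square foot first, then the plain sleeve on top. Every part stays the way up it lies now and ends resting flat on the one below. Leave the glue bottle standing where it is.

Things in the scene. Friction and masses are not known exactly. Their poses are not given: they have to be found in the camera images.
- round_foot_center (a point): stepped round foot of pale wood, the widest part: 66 mm diameter for the lowest 12 mm, 50 mm for the upper 10 mm, 22 mm high in all, bored right through with a 20 mm hole, about 60 g; stands upright on the bench at the start, at any yaw, bore vertical. The point is its centre, half-way up; z is its axis, upwards. It must end the same way up.
- barrel_center (a point): barrel of pale wood: round, 44 mm diameter over its middle 20 mm, 36 mm over the 7 mm at each end, 34 mm high in all, bored right through with a 20 mm hole, about 50 g; stands upright on the bench at the start, at any yaw, bore vertical. The point is its centre, half-way up; z is its axis, upwards. It must end the same way up.
- cup_center (a point): cup (candle holder) of pale wood: round, narrow neck 32 mm diameter for the lowest 10 mm, wide head 56 mm diameter for the upper 20 mm, 30 mm high in all, flat on top, bored right through with a 20 mm hole, about 60 g; stands upright on the bench at the start, at any yaw, bore vertical. The point is its centre, half-way up; z is its axis, upwards. It must end the same way up.
- square_foot_center (a point): square foot of pale wood, 54 x 54 mm and 22 mm high, bored right through with a 20 mm hole, about 60 g; x and y of the point are square to its sides; stands upright on the bench at the start, at any yaw, bore vertical. The point is its centre, half-way up; z is its axis, upwards. It must end the same way up.
- sleeve_center (a point): plain sleeve of pale wood: a straight round tube 36 mm in diameter and 40 mm high, the slimmest and tallest part, bored right through with a 20 mm hole, about 40 g; stands upright on the bench at the start, at any yaw, bore vertical. The point is its centre, half-way up; z is its axis, upwards. It must end the same way up.
- tall_stand: a dark wooden board 100 x 100 mm and 16 mm thick, screwed to the bench (it cannot move), with an upright steel rod of 12 mm diameter at its middle whose last 8 mm taper to 5 mm. Origin on the rod's axis at the underside of the board (bench level), z up; x and y along the board's edges. Tall rod: 70 mm above the board, its tip 86 mm above the bench.
- short_stand: a dark wooden board 100 x 100 mm and 16 mm thick, screwed to the bench (it cannot move), with an upright steel rod of 12 mm diameter at its middle whose last 8 mm taper to 5 mm. Origin on the rod's axis at the underside of the board (bench level), z up; x and y along the board's edges. Short rod: 40 mm above the board, its tip 56 mm above the bench.
- glue: white glue bottle with yellow cap, a bystander: loose, upright, 38 mm diameter, 80 mm high in all; origin at the centre of its underside. It must not be knocked over or pushed away.
Things that resemble listed ones, but are neither listed nor needed, are in the scene too. What is shaped like the part that bears square_foot_center but red is not meant. Leave any black look-alike of the part that bears round_foot_center alone.

How it is judged:
At the end, for the whole second after the job is handed in: On the tall rod, from the bottom: round foot, barrel, cup; on the short rod: square foot, sleeve. Each part's centre is within 8 mm of its rod's axis, within 4 mm of its proper height (27, 55 and 87 mm above the bench on the tall rod; 27 and 58 mm on the short), upright within 0.12 rad, and at rest (horizontal distance between each of round_foot_center, barrel_center, cup_center and tall_stand below 0.008 m and z of round_foot_center in the frame of tall_stand between 0.023 and 0.031 m and angle between each of round_foot_center, barrel_center, cup_center, square_foot_center, sleeve_center's own z axis and vertical below 0.12 rad and linear speed of each of round_foot, barrel, cup, square_foot, sleeve below 0.02 m/s and z of barrel_center in the frame of tall_stand between 0.051 and 0.059 m and z of cup_center in the frame of tall_stand between 0.083 and 0.091 m and horizontal distance between each of square_foot_center, sleeve_center and short_stand below 0.008 m and z of square_foot_center in the frame of short_stand between 0.023 and 0.031 m and z of sleeve_center in the frame of short_stand between 0.054 and 0.062 m); the robot touches nothing.
It fails at once if the glue bottle is knocked over or pushed more than 30 mm (angle between glue's own z axis and vertical above 0.5 rad or distance of glue from where it was at the start of the episode above 0.03 m).
It also fails if it takes over 128 s, if anything falls off the work surface, if the arm or the gripper's body presses on something with over 40 N, if the wrist force passes 120 N, or if a joint passes its speed limit or range.

### The arm

A 6-joint arm with a two-finger parallel gripper is mounted at the origin on the work surface. World frame = base frame: x ahead of the robot, y to its left, z up, the work surface at z = 0. Lengths are in m, angles in rad, forces in N, time in s.
With the tool pointing down it reaches from about 0.3 to 0.775 m from the base axis. Payload 14.6 kg.
Tool frame: the origin (TCP) lies on the mounting face of the last link; the fingertips stand 173 mm ahead of it and the grasp point (between the pads) lies 155 mm ahead of it (env.tips_ahead is the distance from the TCP to the fingertips, in m); z points along the fingers, y is the line along which they close (so a half turn about z gives the same grasp; the last joint's range is limited). The gripper opens to 85 mm and grips with 20 to 120 N. Pads are 22 mm wide; open, the fingers measure 114 mm over their backs; the gripper's body (76 mm by 85 mm) begins 54 mm behind the grasp point. The pads swing forward as they close: fully open they stand 13 mm farther back than shut.
Start: joints at [-1.349, 0.3, 1.521, -0, 1.321, -0.067], TCP at [0.157, -0.527, 0.405] pointing down, gripper open.
Joint ranges: [-3.03, 3.03], [-0.79, 2.21], [0.23, 2.52], [-1.04, 4.18], [0, 3.07], [-2.55, 2.55]. Speed limits (rad/s): [2.22, 2.22, 2.57, 3.14, 3.14, 3.14].

### API

Orientations are given as a unit quaternion [x, y, z, w].
In Python, from plant import readout, imaging, workorder, env gives the robot as it stands. The module is installed in compiled form; this text tells all that it offers.
- The arm moves only by the shell command python3 -m creep 'ROWS' [FORCE]. ROWS is text: rows parted by semicolons, each of 5 numbers parted by spaces: the shift along the tool's x, y, z scaled (see below), then the turn about the tool's z scaled (see below), then the gripper's target within -1 to 1 (shut at 1, half-way at 0, fully open at -1). A call has 1 to 5 rows; each row is the pose to reach, as a shift and turn from the pose commanded when the call began, along the tool's axes at that moment; what a row does not reach only later rows make up. The controller multiplies each number of a shift by 0.5 m and each number of a turn by 45 degrees. A row lasts 1/12 s, in which the tool goes at most 41.7 mm and 7.16 degrees, less where a joint would pass 70% of its speed; a pose out of reach is approached as far as the arm can. A call with a number of a shift or a turn outside -1 to 1 is refused whole. A call with a gripper value outside its range is refused whole. The fingers move at their own pace and stop on an object; FORCE is the grip in N (left out, the last holds). Time passes only in rows, so rows that repeat a pose let the fingers close. It gives the time, the measured TCP pose, the force, the opening and the grip force at its end, in the units of the state.
- readout.get_obs(): the state, without advancing time (a new reading comes with each control period).
- imaging.snapshot(name): name is "scene" or "top"; returns the picture (480x640x3 uint8, red, green, blue); there is no depth.
- imaging.get_calibration(name): a dict with "fx", "fy", "cx", "cy" (pixels), "dist_coeffs" ([k1, k2, p1, p2, k3] as OpenCV has them; the pictures are not rectified), "world_to_cam" (4x4, takes a point from world to camera coordinates). Camera axes: x right, y up, looking along -z (the intrinsics and any distortion apply to the point x, -y, -z); pixel columns grow to the right and rows downward; lengths in m; the calibration is good to about 2 mm. A picture is of the moment at which its call begins. get_calibration takes no time and is no camera call.
- workorder.close_job(): hands the job in; it is judged then, once.
The state is a dict: "time_s": time; "joint_positions": joint angles; "joint_velocities": joint speeds; "effort": joint torques, N m; "position": TCP position; "orientation": TCP orientation; "wrist_force": force on the tool from outside, world axes, zero at the start; "torque": the same for the moment, N m; "finger_gap": opening from 0.0 (shut) to 1.0 (fully open); "grip_force": force on a finger pad.
Only numpy, scipy, OpenCV 4.12 (cv2) and the standard library are available. Lean on these libraries where they do the work, as an engineer would, in place of code of your own. Each camera call takes 0.05 s, during which the arm holds its last target. There are 200 camera calls.

## Working session

There is one attempt and no reset: what is moved stays moved. The work goes in short steps, Python scripts to look and compute and a shell command to move; the robot and the scene stay as the last step left them, time stands still between calls to the robot, and variables do not carry over. Pictures are saved under pics/ and viewed, at most 14 in all, crops included, and the job is handed in when it is done.

```bash
mkdir -p pics; python3 - <<'E'
from plant import readout, imaging, env
import cv2
o=readout.get_obs(); print(o); print(env.tips_ahead)
for n in("top","scene"):
    cv2.imwrite(f"pics/{n}0.png",imaging.snapshot(n)[:,:,::-1]); print(imaging.get_calibration(n))
E
```

```text
{'time_s': 0.0, 'joint_positions': array([-1.34861813e+00,  3.00468795e-01,  1.52159157e+00, -1.71013911e-05,
        1.32071981e+00, -6.66062663e-02]), 'joint_velocities': array([ 0.00033575, -0.00062636, -0.00043781,  0.00058422, -0.00039412,
        0.00101722]), 'effort': array([ 9.32189323e-04, -5.43495154e+01, -3.61795807e+01, -5.34668459e-05,
        4.13653426e-03, -3.32470631e-05]), 'position': array([ 0.15661758, -0.52719099,  0.40411803]), 'orientation': array([ 9.89593061e-01,  1.43893088e-01, -5.43981078e-05, -5.91321746e-04]), 'wrist_force': array([ 0.3225311 , -0.08925213, -0.19040993]), 'torque': array([-0.00461488,  0.01419659, -0.05343833]), 'grip_force': 0.0, 'finger_gap': 0.9993946045442667}
0.1734
{'fx': 472.3202990300582, 'fy': 472.3202990300582, 'cx': 321.71133645321794, 'cy': 235.29221700214416, 'dist_coeffs': array([0.01419413, 0.        , 0.        , 0.        , 0.        ]), 'world_to_cam': array([[-1.68477148e-03, -9.99890653e-01,  1.46916202e-02,
         1.46877652e-02],
       [ 9.91075663e-01,  2.88691633e-04,  1.33300212e-01,
        -5.55846512e-01],
       [-1.33289877e-01,  1.47850876e-02,  9.90966806e-01,
        -8.04770718e-01],
       [ 0.00000000e+00,  0.00000000e+00,  0.00000000e+00,
         1.00000000e+00]])}
{'fx': 482.21499889723725, 'fy': 482.21499889723725, 'cx': 330.0270277800442, 'cy': 241.49251658543182, 'dist_coeffs': array([-0.09843766,  0.        ,  0.        ,  0.        ,  0.        ]), 'world_to_cam': array([[ 0.42488938,  0.90502702,  0.01987722, -0.25652316],
       [-0.56645266,  0.24868056,  0.78567765,  0.25652383],
       [ 0.70611642, -0.3450856 ,  0.61831669, -1.33719531],
       [ 0.        ,  0.        ,  0.        ,  1.        ]])}
```

View pics/top0.png

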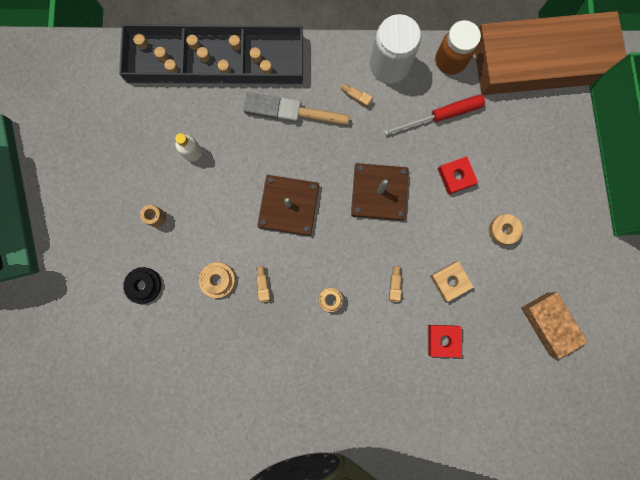

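View pics/scene0.png

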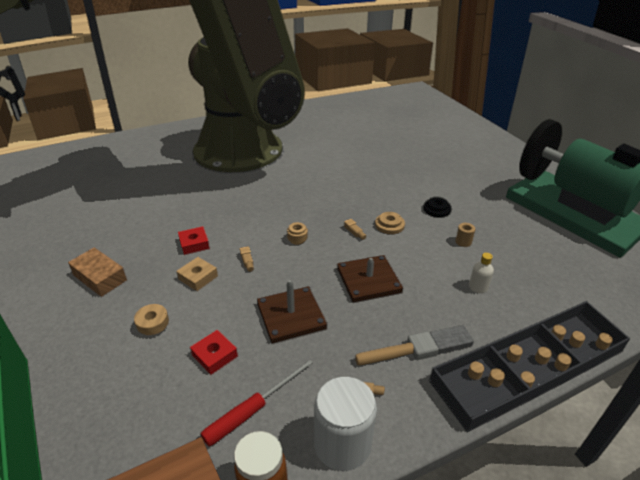

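Top view: sleeve about (151,214), black look-alike (142,285), round foot (217,281), barrel (330,300), square foot (453,282), cup (507,229), short stand (289,205), tall stand (380,191), glue (188,148). I'll enlarge these.

```bash
python3 - <<'E'
import cv2,numpy as np
im=cv2.imread("pics/top0.png")
T=[]
for n,(u,v) in dict(foot=(217,281),barrel=(330,300),cup=(507,229),square=(453,282),sleeve=(151,214),tall=(380,191),short=(289,205),glue=(188,148)).items():
    r=25 if n not in("tall","short") else 32
    c=cv2.resize(im[v-r:v+r,u-r:u+r],(200,200),interpolation=cv2.INTER_CUBIC); s=200/(2*r)
    for p in range(-30,31,5):
        if abs(p)<r:
            q=int((p+r+.5)*s); L=10 if p%10==0 else 5   # tick = pixel centre
            cv2.line(c,(q,0),(q,L),(0,255,255),1); cv2.line(c,(0,q),(L,q),(0,255,255),1)
            if p%10==0: cv2.putText(c,str(u+p),(q-10,20),0,.3,(255,255,0),1);cv2.putText(c,str(v+p),(11,q+3),0,.3,(255,255,0),1)
    T.append(c)
cv2.imwrite("pics/m0.png",np.vstack([np.hstack(T[:4]),np.hstack(T[4:])]))
E
```

```text
(no output)
```

View pics/m0.png

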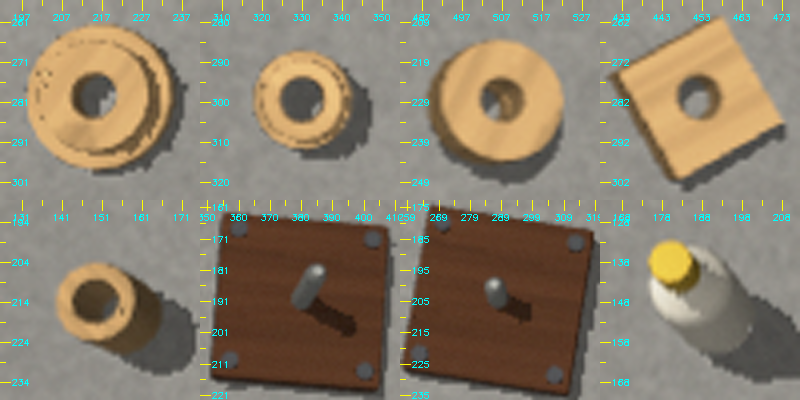

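```bash
cat > h.py <<'E'
import cv2,numpy as np,sys
from plant import readout,imaging
def world(n,uv,z):
    c=imaging.get_calibration(n);K=np.array([[c['fx'],0,c['cx']],[0,c['fy'],c['cy']],[0,0,1]])
    p=cv2.undistortPoints(np.array([[uv]],float),K,c['dist_coeffs'])[0,0]
    W=c['world_to_cam'];R=W[:3,:3];o=-R.T@W[:3,3];d=R.T@np.array([p[0],-p[1],-1])
    return (o+d*(z-o[2])/d[2])[:2]
def go(x,y,z,th):   # world TCP target, yaw of tool x in degrees -> row numbers
    o=readout.get_obs();q=o['orientation'];t0=np.degrees(2*np.arctan2(q[1],q[0]))
    a=np.radians(t0);d=np.array([x,y,z])-o['position']
    s=np.array([np.cos(a)*d[0]+np.sin(a)*d[1],np.sin(a)*d[0]-np.cos(a)*d[1],-d[2]])/.5
    turn=-((th-t0+90)%180-90)/45
    print("shift",s.round(4),"turn",turn.round(4),"rows>=",max(np.linalg.norm(s)*.5/.0417,abs(turn)*45/7.16).round(1),"q",o['joint_positions'].round(2)[[0,5]],"t",round(o['time_s'],2),"pos",o['position'].round(4),"yaw",t0.round(2))
E
python3 - <<'E'
from h import *
for n,uv,z in [("foot",(215,279.75),.022),("barrel",(329.75,299.25),.034),("cup",(506.75,228.4),.03),("square",(452.25,281),.022),("sleeve",(149.25,213.75),.04),("tip",(384.9,180.6),.086),("tscrew",(380,190.2),.016),("stip",(286.3,198.7),.056),("sscrew",(287.8,203.7),.016)]:
    print(n,world("top",uv,z).round(4))
k=np.array([[12,76],[122,17],[183,125],[81,180]])/4-.5+[428,257]
w=np.array([world("top",p,.022) for p in k]);print(w.mean(0),[np.degrees(np.arctan2(*(w[(i+1)%4]-w[i])[::-1])).round(1) for i in range(4)],np.linalg.norm(w-np.roll(w,1,0),axis=1))
f=world("top",(215,279.75),.022);go(*f,.33,90)
E
```

```text
foot [0.4778 0.2047]
barrel [4.429e-01 3.000e-04]
cup [ 0.5695 -0.3204]
square [ 0.4751 -0.2203]
sleeve [0.5939 0.3203]
tip [ 0.6435 -0.093 ]
tscrew [ 0.6431 -0.0942]
stip [0.6182 0.0767]
sscrew [0.6174 0.0764]
[ 0.47455122 -0.22052214] [np.float64(-62.3), np.float64(-152.3), np.float64(117.5), np.float64(32.3)] [0.05481971 0.05720587 0.05475997 0.05272871]
shift [ 1.0326 -1.2202  0.1483] turn -1.6323 rows>= 19.2 q [-1.35 -0.07] t 0.1 pos [ 0.1566 -0.5272  0.4042] yaw 16.55
```

Positions agree with each other (the stand tips match the screws, and the square foot's sides come out about 54 mm). I'll take the square foot first.

```bash
python3 - <<'E'
from h import *
go(.4748,-.2204,.29,28.8)
E
```

```text
shift [ 0.7847 -0.4069  0.2283] turn -0.2723 rows>= 10.9 q [-1.35 -0.07] t 0.1 pos [ 0.1566 -0.5272  0.4042] yaw 16.55
```

```bash
R='.2616 -.1356 .0761 0 -1'; python3 -m creep '.2616 -.1356 .0761 0 -1;.2616 -.1356 .0761 0 -1;.2616 -.1356 .0761 0 -1;.2616 -.1356 .0761 0 -1'
python3 -m creep '.2616 -.1356 .0761 0 -1;.2616 -.1356 .0761 0 -1;.2616 -.1356 .0761 0 -1;.2616 -.1356 .0761 0 -1' >/dev/null
python3 -m creep '.2616 -.1356 .0761 -.2723 -1;.2616 -.1356 .0761 -.2723 -1;.2616 -.1356 .0761 -.2723 -1;.2616 -.1356 .0761 -.2723 -1;.2616 -.1356 .0761 -.2723 -1'
python3 - <<'E'
from h import *
go(.4748,-.2204,.182,28.8)
E
```

```text
time_s: 0.43
position: [0.2642, -0.4227, 0.3655]
orientation: [0.99, 0.144, -0.0, -0.001]
wrist_force: [-0.2, -0.4, -0.0]
finger_gap: 1.0
grip_force: 0.0
time_s: 1.18
position: [0.4771, -0.2172, 0.2888]
orientation: [0.968, 0.251, -0.001, -0.001]
wrist_force: [-0.2, -0.1, -0.3]
finger_gap: 1.001
grip_force: 0.0
shift [-0.0071  0.0034  0.2136] turn 0.0051 rows>= 2.6 q [-0.5   0.57] t 1.18 pos [ 0.4771 -0.2172  0.2888] yaw 29.03
```

```bash
python3 -m creep '0 0 0 0 -1;0 0 0 0 -1' >/dev/null
python3 - <<'E'
from h import *
go(.4748,-.2204,.182,28.8)
E
```

```text
shift [ 0.0007 -0.0004  0.2169] turn 0.0001 rows>= 2.6 q [-0.51  0.56] t 1.35 pos [ 0.4746 -0.2207  0.2905] yaw 28.8
```

Settled accurately. Descend, then look.

```bash
python3 -m creep '0 0 .217 0 -1;0 0 .217 0 -1;0 0 .217 0 -1;0 0 .217 0 -1;0 0 .217 0 -1'
python3 - <<'E'
from h import *
for n,(u,v) in dict(scene=(200,260),top=(452,260)).items():
    im=imaging.snapshot(n)[v-75:v+75,u-100:u+100,::-1]; cv2.imwrite(f"pics/{n}1.png",cv2.resize(im,None,fx=3,fy=3,interpolation=cv2.INTER_CUBIC))
E
```

```text
time_s: 1.77
position: [0.4744, -0.2213, 0.1822]
orientation: [0.969, 0.248, -0.001, -0.0]
wrist_force: [-0.2, -1.5, 1.3]
finger_gap: 0.995
grip_force: 0.0
```

View pics/scene1.png

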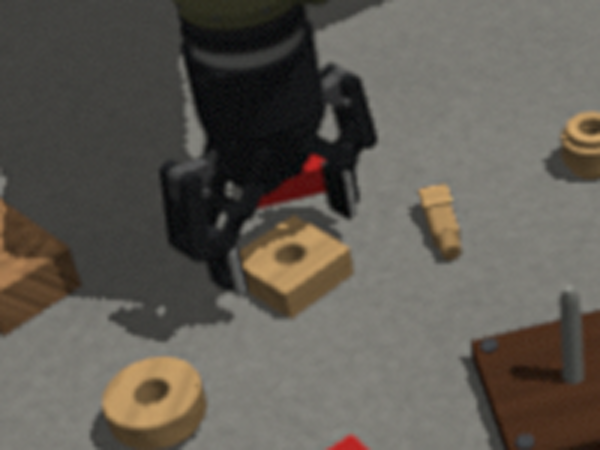

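The scene crop shows the fingers on either side of the square foot, with the tips a little above the bench at (232,288) and (345,215). I'll lower slightly and close.

```bash
python3 -m creep '0 0 .012 0 -1;0 0 .012 0 .2;0 0 .012 0 .4;0 0 .012 0 .6;0 0 .012 0 .8' 40
python3 -m creep '0 0 0 0 .8;0 0 0 0 .8;0 0 0 0 .8;0 0 0 0 .8'
python3 -m creep '0 0 -.1 0 .8;0 0 -.2 0 .8;0 0 -.3 0 .8;0 0 -.3 0 .8;0 0 -.3 0 .8'
python3 - <<'E'
from h import *
go(.618,.0766,.328,28.8)
for n,(u,v) in dict(scene=(200,230),top=(452,260)).items():
    im=imaging.snapshot(n)[v-75:v+75,u-100:u+100,::-1]; cv2.imwrite(f"pics/{n}2.png",cv2.resize(im,None,fx=3,fy=3,interpolation=cv2.INTER_CUBIC))
E
```

```text
time_s: 2.28
position: [0.475, -0.2206, 0.1768]
orientation: [0.969, 0.249, 0.0, 0.0]
wrist_force: [-2.6, -0.2, 7.0]
finger_gap: 0.625
grip_force: 42.6
time_s: 2.62
position: [0.4751, -0.2206, 0.1768]
orientation: [0.969, 0.249, 0.0, 0.0]
wrist_force: [-1.2, -0.5, 5.5]
finger_gap: 0.62
grip_force: 42.6
time_s: 3.03
position: [0.4753, -0.2207, 0.332]
orientation: [0.969, 0.249, 0.003, 0.003]
wrist_force: [0.3, -0.5, 0.2]
finger_gap: 0.618
grip_force: 43.1
shift [ 0.5365 -0.3835  0.008 ] turn 0.0002 rows>= 7.9 q [-0.5   0.56] t 3.03 pos [ 0.4753 -0.2207  0.332 ] yaw 28.81
```

View pics/scene2.png

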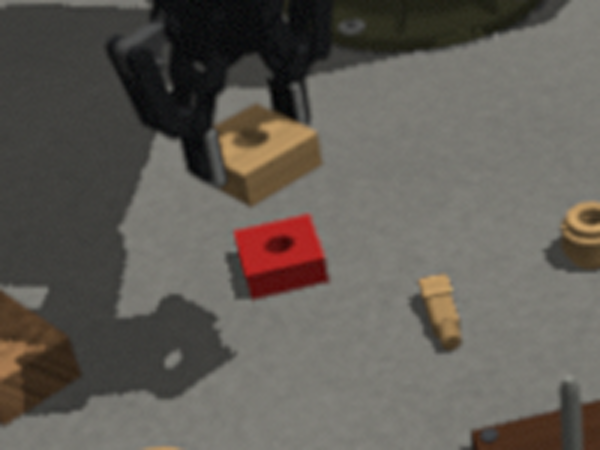

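The square foot is held level, and the red look-alike stays on the bench. Carry it to the short rod.

```bash
python3 -m creep '.268 -.192 0 0 .8;.268 -.192 0 0 .8;.268 -.192 0 0 .8;.268 -.192 0 0 .8;.268 -.192 0 0 .8' >/dev/null
python3 -m creep '.268 -.192 0 0 .8;.268 -.192 0 0 .8;.268 -.192 0 0 .8;.268 -.192 0 0 .8;.268 -.192 0 0 .8' >/dev/null
python3 -m creep '0 0 0 0 .8;0 0 0 0 .8;0 0 0 0 .8'
python3 - <<'E'
from h import *
go(.618,.0766,.245,28.8)
for n,(u,v) in dict(scene=(370,240),top=(288,200)).items():
    im=imaging.snapshot(n)[v-75:v+75,u-100:u+100,::-1]; cv2.imwrite(f"pics/{n}3.png",cv2.resize(im,None,fx=3,fy=3,interpolation=cv2.INTER_CUBIC))
E
```

```text
time_s: 4.22
position: [0.617, 0.0759, 0.3251]
orientation: [0.969, 0.248, -0.001, -0.0]
wrist_force: [-0.1, 0.2, -1.7]
finger_gap: 0.622
grip_force: 43.0
shift [ 0.0026 -0.0003  0.1602] turn -0.0014 rows>= 1.9 q [0.06 1.13] t 4.22 pos [0.617  0.0759 0.3251] yaw 28.74
```

```bash
python3 -m creep '.0026 0 .08 0 .8;.0026 0 .16 0 .8;.0026 0 .16 0 .8;.0026 0 .16 0 .8'
python3 -m creep '0 0 .03 0 .8;0 0 .06 0 .8;0 0 .06 0 .8'
python3 - <<'E'
from h import *
go(.618,.0766,.194,28.8)
for n,(u,v) in dict(scene=(370,240),top=(288,200)).items():
    im=imaging.snapshot(n)[v-75:v+75,u-100:u+100,::-1]; cv2.imwrite(f"pics/{n}4.png",cv2.resize(im,None,fx=3,fy=3,interpolation=cv2.INTER_CUBIC))
E
```

```text
time_s: 4.65
position: [0.6181, 0.0769, 0.2453]
orientation: [0.969, 0.248, -0.002, -0.0]
wrist_force: [0.3, -0.0, 0.5]
finger_gap: 0.62
grip_force: 42.9
time_s: 4.9
position: [0.6184, 0.0771, 0.2166]
orientation: [0.969, 0.248, -0.0, 0.0]
wrist_force: [-1.1, -0.1, -1.8]
finger_gap: 0.621
grip_force: 43.0
shift [-0.0013  0.0005  0.0452] turn -0.0006 rows>= 0.5 q [0.07 1.13] t 4.9 pos [0.6184 0.0771 0.2166] yaw 28.77
```

View pics/scene4.png

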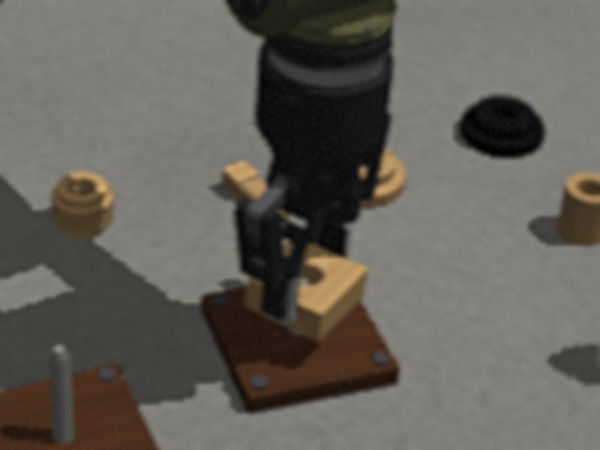

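The foot hangs over the board and is on the rod without contact force. Lower, release and retreat.

```bash
python3 -m creep '0 0 .02 0 .8;0 0 .042 0 .8;0 0 .042 0 .8;0 0 .042 0 .8'
python3 -m creep '0 0 0 0 0;0 0 0 0 -.4;0 0 0 0 -1;0 0 0 0 -1;0 0 0 0 -1'
python3 -m creep '0 0 -.08 0 -1;0 0 -.16 0 -1;0 0 -.25 0 -1;0 0 -.25 0 -1;0 0 -.25 0 -1' 
python3 - <<'E'
from h import *
go(.5939,.3203,.30,90)
E
```

```text
time_s: 5.33
position: [0.6182, 0.0775, 0.1944]
orientation: [0.969, 0.249, -0.001, -0.0]
wrist_force: [0.4, -0.2, -0.3]
finger_gap: 0.613
grip_force: 43.0
time_s: 5.75
position: [0.6184, 0.0775, 0.1953]
orientation: [0.969, 0.249, 0.0, 0.0]
wrist_force: [-0.5, -0.2, 0.5]
finger_gap: 0.995
grip_force: 0.0
time_s: 6.17
position: [0.6185, 0.0775, 0.3234]
orientation: [0.969, 0.249, 0.003, 0.001]
wrist_force: [-0.0, 0.6, -0.6]
finger_gap: 1.0
grip_force: 0.0
shift [ 0.1907 -0.4492  0.0467] turn -1.36 rows>= 8.5 q [0.07 1.13] t 6.17 pos [0.6185 0.0775 0.3234] yaw 28.8
```

```bash
python3 -m creep '.0954 -.2246 .0233 0 -1;.0954 -.2246 .0233 0 -1;.0954 -.2246 .0233 0 -1;.0954 -.2246 .0233 0 -1' >/dev/null
python3 -m creep '.0954 -.2246 .0233 0 -1;.0954 -.2246 .0233 0 -1;.0954 -.2246 .0233 0 -1;.0954 -.2246 .0233 0 -1;.0954 -.2246 .0233 0 -1' >/dev/null
python3 -m creep '0 0 0 0 -.3;0 0 0 0 -.3;0 0 0 0 -.3'
python3 - <<'E'
from h import *
go(.5939,.3203,.19,28.8)
print(world("top",(191,158),.0))
for n,(u,v) in dict(scene=(420,220),top=(210,200)).items():
    im=imaging.snapshot(n)[v-75:v+75,u-100:u+100,::-1]; cv2.imwrite(f"pics/{n}5.png",cv2.resize(im,None,fx=3,fy=3,interpolation=cv2.INTER_CUBIC))
E
```

```text
time_s: 7.17
position: [0.5942, 0.3191, 0.2966]
orientation: [0.969, 0.248, -0.0, 0.0]
wrist_force: [0.4, -0.0, 0.1]
finger_gap: 0.652
grip_force: 0.0
shift [ 0.0008 -0.0024  0.2133] turn -0.002 rows>= 2.6 q [0.44 1.51] t 7.17 pos [0.5942 0.3191 0.2966] yaw 28.71
[0.70839493 0.26093845]
```

View pics/scene5.png

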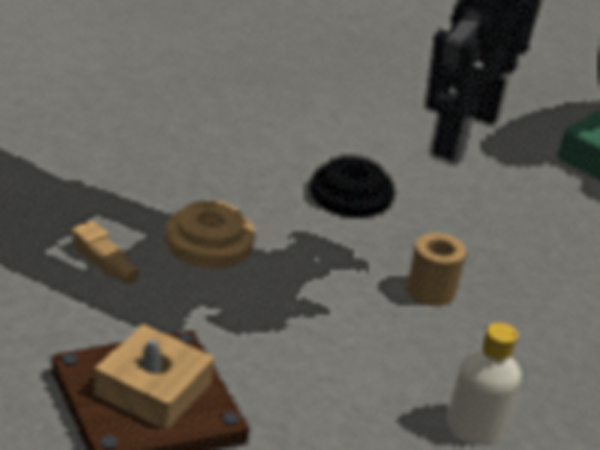

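The square foot sits flat on the short board around its rod (crop 152,355). Next, the sleeve.

```bash
python3 -m creep '0 -.0024 .08 0 -.3;0 -.0024 .16 0 -.3;0 -.0024 .213 0 -.3;0 -.0024 .213 0 -.3;0 -.0024 .213 0 -.3' >/dev/null
python3 -m creep '0 0 0 0 .8;0 0 0 0 .8;0 0 0 0 .8;0 0 0 0 .8;0 0 0 0 .8' 30
python3 -m creep '0 0 -.1 0 .8;0 0 -.2 0 .8;0 0 -.3 0 .8;0 0 -.3 0 .8;0 0 -.3 0 .8'
python3 - <<'E'
from h import *
go(.618,.0766,.33,28.8)
E
```

```text
time_s: 8.1
position: [0.5938, 0.3215, 0.1933]
orientation: [0.969, 0.249, 0.002, -0.0]
wrist_force: [0.2, -1.8, 7.8]
finger_gap: 0.403
grip_force: 30.3
time_s: 8.52
position: [0.5933, 0.3214, 0.3492]
orientation: [0.969, 0.249, 0.006, -0.001]
wrist_force: [-0.3, 0.7, -0.4]
finger_gap: 0.399
grip_force: 30.4
shift [-0.1926  0.4529  0.0384] turn 0.0001 rows>= 5.9 q [0.44 1.51] t 8.52 pos [0.5933 0.3214 0.3492] yaw 28.8
```

```bash
python3 -m creep '-.0963 .2265 .019 0 .8;-.0963 .2265 .019 0 .8;-.0963 .2265 .019 0 .8;-.0963 .2265 .019 0 .8' >/dev/null
python3 -m creep '-.0963 .2265 .019 0 .8;-.0963 .2265 .019 0 .8;-.0963 .2265 .019 0 .8;-.0963 .2265 .019 0 .8;-.0963 .2265 .019 0 .8' >/dev/null
python3 -m creep '0 0 0 0 .8;0 0 0 0 .8;0 0 0 0 .8'
python3 - <<'E'
from h import *
go(.618,.0766,.2335,28.8)
for n,(u,v) in dict(scene=(370,230),top=(288,190)).items():
    im=imaging.snapshot(n)[v-60:v+60,u-65:u+65,::-1]; cv2.imwrite(f"pics/{n}6.png",cv2.resize(im,None,fx=3,fy=3,interpolation=cv2.INTER_CUBIC))
a,b=cv2.imread("pics/scene6.png"),cv2.imread("pics/top6.png");cv2.imwrite("pics/m6.png",np.hstack([a,b]))
E
```

```text
time_s: 9.52
position: [0.6178, 0.0777, 0.3215]
orientation: [0.968, 0.249, 0.0, -0.0]
wrist_force: [-0.3, 0.8, -1.4]
finger_gap: 0.4
grip_force: 30.4
shift [-0.0006  0.0021  0.176 ] turn 0.002 rows>= 2.1 q [0.07 1.13] t 9.52 pos [0.6178 0.0777 0.3215] yaw 28.89
```

View pics/m6.png

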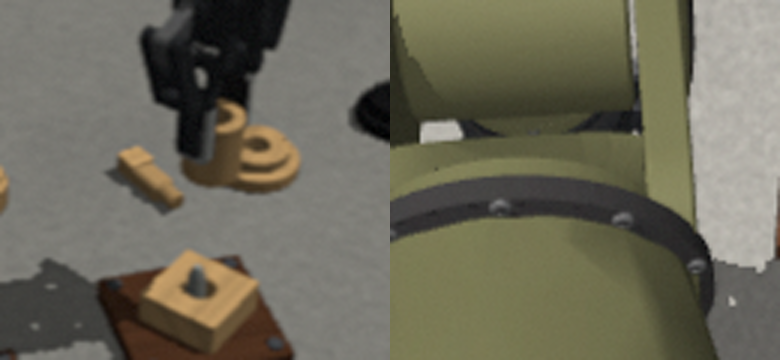

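The sleeve is held upright above the short rod. Descend.

```bash
python3 -m creep '0 .002 .07 0 .8;0 .002 .13 0 .8;0 .002 .13 0 .8;0 .002 .13 0 .8'
python3 -m creep '0 0 .02 0 .8;0 0 .044 0 .8;0 0 .044 0 .8;0 0 .044 0 .8'
python3 -m creep '0 0 0 0 .2;0 0 0 0 -.1;0 0 0 0 -.4;0 0 0 0 -.4;0 0 0 0 -.4'
python3 -m creep '0 0 -.08 0 -.4;0 0 -.16 0 -.4;0 0 -.25 0 -1;0 0 -.25 0 -1;0 0 -.25 0 -1' 
python3 - <<'E'
from h import *
go(.4778,.2047,.29,90)
im=imaging.snapshot("scene")[155:305,270:470,::-1]; cv2.imwrite("pics/s7.png",cv2.resize(im,None,fx=3,fy=3,interpolation=cv2.INTER_CUBIC))
E
```

```text
time_s: 9.95
position: [0.6183, 0.076, 0.2556]
orientation: [0.969, 0.249, -0.001, -0.0]
wrist_force: [0.7, 0.4, 0.4]
finger_gap: 0.398
grip_force: 30.4
time_s: 10.28
position: [0.6184, 0.0756, 0.2341]
orientation: [0.969, 0.249, -0.0, -0.0]
wrist_force: [-0.7, 0.2, -0.3]
finger_gap: 0.397
grip_force: 30.5
time_s: 10.7
position: [0.6184, 0.0756, 0.2345]
orientation: [0.969, 0.249, 0.0, 0.0]
wrist_force: [-0.8, 0.6, 0.4]
finger_gap: 0.699
grip_force: 0.0
time_s: 11.12
position: [0.6184, 0.0756, 0.3625]
orientation: [0.969, 0.249, 0.003, 0.001]
wrist_force: [-0.3, 0.2, -0.7]
finger_gap: 0.999
grip_force: 0.0
shift [-0.1221 -0.3617  0.1451] turn -1.3599 rows>= 8.5 q [0.06 1.13] t 11.12 pos [0.6184 0.0756 0.3625] yaw 28.8
```

View pics/s7.png

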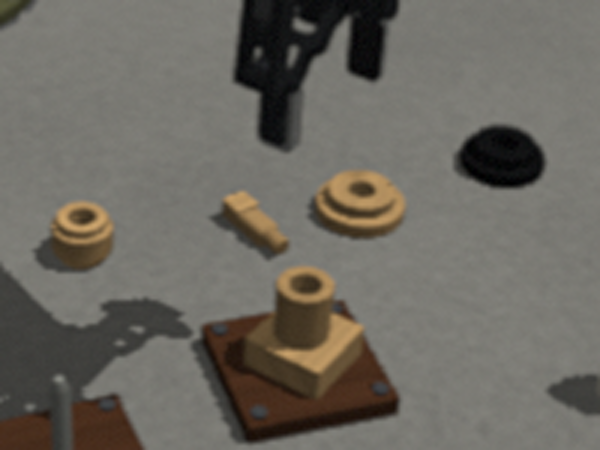

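The short candlestick is done: sleeve flat on the square foot. Now the round foot.

```bash
python3 -m creep '-.061 -.181 .0725 0 -1;-.061 -.181 .0725 0 -1;-.061 -.181 .0725 0 -1' >/dev/null
python3 -m creep '-.061 -.181 .0725 -.68 -1;-.061 -.181 .0725 -.68 -1;-.061 -.181 .0725 -.68 -1;-.061 -.181 .0725 -.68 -1;-.061 -.181 .0725 -.68 -1' >/dev/null
python3 -m creep '0 0 0 -.68 -1;0 0 0 -.68 -1;0 0 0 -.68 -1;0 0 0 -.68 -1;0 0 0 -.68 -1' >/dev/null
python3 -m creep '0 0 0 0 -1;0 0 0 0 -1;0 0 0 0 -1'
python3 - <<'E'
from h import *
go(.4778,.2047,.182,90)
E
```

```text
time_s: 12.5
position: [0.4776, 0.2048, 0.286]
orientation: [0.708, 0.706, -0.001, -0.0]
wrist_force: [0.7, 0.4, -1.3]
finger_gap: 0.995
grip_force: 0.0
shift [-1.00e-04  4.00e-04  2.08e-01] turn -0.0022 rows>= 2.5 q [0.33 0.34] t 12.5 pos [0.4776 0.2048 0.286 ] yaw 89.9
```

```bash
python3 -m creep '0 0 .08 0 -1;0 0 .16 0 -1;0 0 .208 0 -1;0 0 .208 0 -1;0 0 .208 0 -1'
python3 -m creep '0 0 0 0 -.3;0 0 0 0 0;0 0 0 0 .2;0 0 0 0 .5;0 0 0 0 .5' 25
python3 -m creep '0 0 0 0 .5;0 0 0 0 .5'
python3 - <<'E'
from h import *
im=imaging.snapshot("scene")[145:295,300:500,::-1]; cv2.imwrite("pics/s8.png",cv2.resize(im,None,fx=3,fy=3,interpolation=cv2.INTER_CUBIC))
E
```

```text
time_s: 12.92
position: [0.4777, 0.2048, 0.1823]
orientation: [0.707, 0.707, -0.001, -0.0]
wrist_force: [0.5, -0.3, 0.7]
finger_gap: 1.0
grip_force: 0.0
time_s: 13.33
position: [0.4781, 0.205, 0.1844]
orientation: [0.707, 0.707, 0.001, 0.001]
wrist_force: [-1.8, -1.0, 8.2]
finger_gap: 0.564
grip_force: 24.7
time_s: 13.5
position: [0.4781, 0.205, 0.1844]
orientation: [0.707, 0.707, 0.001, 0.001]
wrist_force: [-1.8, -0.4, 7.6]
finger_gap: 0.566
grip_force: 24.7
```

View pics/s8.png

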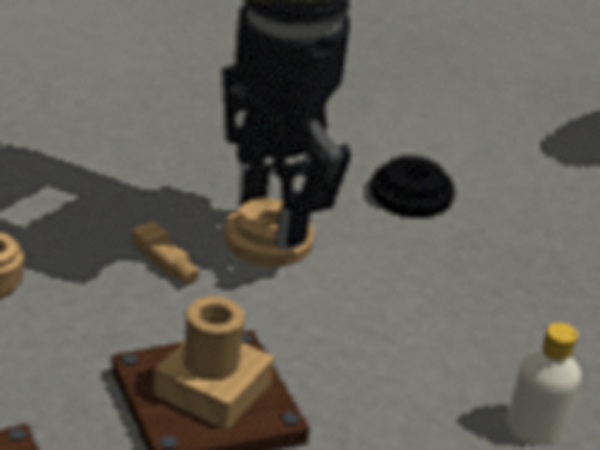

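The upper 50 mm step is gripped, with gap 0.566. Tighten, lift and carry.

```bash
python3 -m creep '0 0 0 0 .5;0 0 0 0 .5' 60
python3 -m creep '0 0 -.1 0 .5;0 0 -.2 0 .5;0 0 -.3 0 .5;0 0 -.3 0 .5;0 0 -.3 0 .5'
python3 - <<'E'
from h import *
go(.6433,-.0936,.33,90)
E
```

```text
time_s: 13.72
position: [0.4781, 0.205, 0.1847]
orientation: [0.707, 0.707, 0.001, 0.001]
wrist_force: [-3.3, -0.5, 12.2]
finger_gap: 0.545
grip_force: 60.4
time_s: 14.13
position: [0.4781, 0.205, 0.3394]
orientation: [0.707, 0.707, 0.005, 0.002]
wrist_force: [0.1, 0.2, 1.0]
finger_gap: 0.546
grip_force: 62.9
shift [-0.5972  0.3304  0.0188] turn -0.0 rows>= 8.2 q [0.33 0.33] t 14.13 pos [0.4781 0.205  0.3394] yaw 90.0
```

```bash
python3 -m creep '-.2986 .1652 .0094 0 .5;-.2986 .1652 .0094 0 .5;-.2986 .1652 .0094 0 .5;-.2986 .1652 .0094 0 .5;-.2986 .1652 .0094 0 .5' >/dev/null
python3 -m creep '-.2986 .1652 .0094 0 .5;-.2986 .1652 .0094 0 .5;-.2986 .1652 .0094 0 .5;-.2986 .1652 .0094 0 .5;-.2986 .1652 .0094 0 .5' >/dev/null
python3 -m creep '0 0 0 0 .5;0 0 0 0 .5;0 0 0 0 .5'
python3 - <<'E'
from h import *
go(.6433,-.0936,.280,90)
im=imaging.snapshot("scene")[190:340,190:390,::-1]; cv2.imwrite("pics/s9.png",cv2.resize(im,None,fx=3,fy=3,interpolation=cv2.INTER_CUBIC))
E
```

```text
time_s: 15.22
position: [0.6426, -0.0926, 0.3234]
orientation: [0.707, 0.707, 0.0, -0.0]
wrist_force: [-0.7, 0.4, -0.8]
finger_gap: 0.547
grip_force: 62.9
shift [-0.0019  0.0014  0.0868] turn 0.0013 rows>= 1.0 q [-0.2 -0.2] t 15.22 pos [ 0.6426 -0.0926  0.3234] yaw 90.06
```

View pics/s9.png

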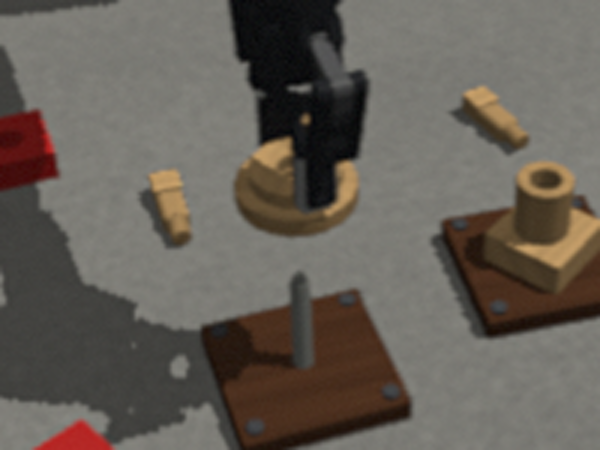

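The foot hangs level above the tall rod (rod tip at crop 299,278). Descend in stages.

```bash
python3 -m creep '-.002 .0014 .06 0 .5;-.002 .0014 .12 0 .5;-.002 .0014 .12 0 .5;-.002 .0014 .12 0 .5'
python3 -m creep '0 0 .04 0 .5;0 0 .08 0 .5;0 0 .12 0 .5;0 0 .12 0 .5;0 0 .12 0 .5'
python3 - <<'E'
from h import *
go(.6433,-.0936,.2015,90)
E
```

```text
time_s: 15.6
position: [0.6434, -0.0938, 0.263]
orientation: [0.707, 0.708, -0.001, -0.001]
wrist_force: [1.0, 0.5, 0.3]
finger_gap: 0.547
grip_force: 62.8
time_s: 16.02
position: [0.644, -0.0945, 0.205]
orientation: [0.707, 0.707, 0.0, 0.0]
wrist_force: [-0.4, -0.7, -0.1]
finger_gap: 0.546
grip_force: 62.9
shift [ 0.0017 -0.0014  0.007 ] turn 0.0006 rows>= 0.1 q [-0.2 -0.2] t 16.02 pos [ 0.644  -0.0945  0.205 ] yaw 90.03
```

```bash
python3 -m creep '0 0 .006 0 .5;0 0 .006 0 .5;0 0 .006 0 .5'
python3 -m creep '0 0 0 0 .1;0 0 0 0 -.3;0 0 0 0 -.6;0 0 0 0 -.6;0 0 0 0 -.6'
python3 -m creep '0 0 -.08 0 -.6;0 0 -.16 0 -.6;0 0 -.25 0 -.6;0 0 -.25 0 -.4;0 0 -.25 0 -.4' 
python3 - <<'E'
from h import *
go(.4429,.0003,.28,90)
im=imaging.snapshot("scene")[190:340,190:390,::-1]; cv2.imwrite("pics/s10.png",cv2.resize(im,None,fx=3,fy=3,interpolation=cv2.INTER_CUBIC))
E
```

```text
time_s: 16.27
position: [0.6439, -0.0948, 0.2018]
orientation: [0.707, 0.707, 0.001, 0.001]
wrist_force: [0.6, -0.1, 0.4]
finger_gap: 0.547
grip_force: 62.9
time_s: 16.68
position: [0.6436, -0.0948, 0.2004]
orientation: [0.707, 0.707, 0.0, 0.0]
wrist_force: [0.2, -0.0, 0.7]
finger_gap: 0.801
grip_force: 0.0
time_s: 17.1
position: [0.6438, -0.0948, 0.3287]
orientation: [0.707, 0.707, 0.002, 0.002]
wrist_force: [0.6, 1.0, -1.5]
finger_gap: 0.698
grip_force: 0.0
shift [ 0.1903 -0.4018  0.0974] turn 0.0 rows>= 5.5 q [-0.2 -0.2] t 17.1 pos [ 0.6438 -0.0948  0.3287] yaw 90.0
```

View pics/s10.png

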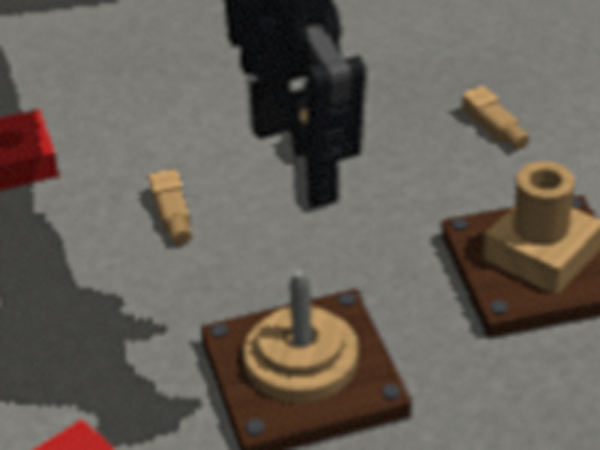

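The round foot is seated and centred. Now the barrel.

```bash
python3 -m creep '.0952 -.2009 .0487 0 -.4;.0952 -.2009 .0487 0 -.4;.0952 -.2009 .0487 0 -.4;.0952 -.2009 .0487 0 -.4' >/dev/null
python3 -m creep '.0952 -.2009 .0487 0 -.4;.0952 -.2009 .0487 0 -.4;.0952 -.2009 .0487 0 -.4;.0952 -.2009 .0487 0 -.4' >/dev/null
python3 -m creep '0 0 0 0 -.4;0 0 0 0 -.4;0 0 0 0 -.4'
python3 - <<'E'
from h import *
go(.4429,.0003,.179,90)
E
```

```text
time_s: 18.07
position: [0.4435, 0.0001, 0.2765]
orientation: [0.707, 0.707, -0.0, 0.0]
wrist_force: [0.9, -0.2, 0.4]
finger_gap: 0.696
grip_force: 0.0
shift [ 0.0005 -0.0012  0.1949] turn -0.0004 rows>= 2.3 q [-0.08 -0.08] t 18.07 pos [4.435e-01 1.000e-04 2.765e-01] yaw 89.98
```

```bash
python3 -m creep '0 -.001 .07 0 -.4;0 -.001 .14 0 -.4;0 -.001 .195 0 -.4;0 -.001 .195 0 -.4;0 -.001 .195 0 -.4'
python3 -m creep '0 0 0 0 0;0 0 0 0 .3;0 0 0 0 .6;0 0 0 0 .6;0 0 0 0 .6' 40
python3 -m creep '0 0 -.1 0 .6;0 0 -.2 0 .6;0 0 -.3 0 .6;0 0 -.3 0 .6;0 0 -.3 0 .6'
python3 - <<'E'
from h import *
go(.6435,-.094,.33,90)
E
```

```text
time_s: 18.48
position: [0.4426, 0.0001, 0.1786]
orientation: [0.707, 0.707, -0.001, -0.001]
wrist_force: [0.1, 0.3, -0.1]
finger_gap: 0.698
grip_force: 0.0
time_s: 18.9
position: [0.4429, 0.0003, 0.1809]
orientation: [0.707, 0.707, 0.001, 0.001]
wrist_force: [-1.5, -1.2, 9.3]
finger_gap: 0.489
grip_force: 41.5
time_s: 19.32
position: [0.4427, 0.0004, 0.3355]
orientation: [0.707, 0.707, 0.003, 0.004]
wrist_force: [0.3, -0.1, -0.2]
finger_gap: 0.489
grip_force: 41.1
shift [-0.1889  0.4016  0.0111] turn 0.0002 rows>= 5.3 q [-0.08 -0.08] t 19.32 pos [4.427e-01 4.000e-04 3.355e-01] yaw 90.01
```

```bash
python3 -m creep '-.0945 .2008 .0055 0 .6;-.0945 .2008 .0055 0 .6;-.0945 .2008 .0055 0 .6;-.0945 .2008 .0055 0 .6' >/dev/null
python3 -m creep '-.0945 .2008 .0055 0 .6;-.0945 .2008 .0055 0 .6;-.0945 .2008 .0055 0 .6;-.0945 .2008 .0055 0 .6' >/dev/null
python3 -m creep '0 0 0 0 .6;0 0 0 0 .6;0 0 0 0 .6'
python3 - <<'E'
from h import *
go(.6435,-.094,.277,90)
im=imaging.snapshot("scene")[190:340,190:390,::-1]; cv2.imwrite("pics/s11.png",cv2.resize(im,None,fx=3,fy=3,interpolation=cv2.INTER_CUBIC))
E
```

```text
time_s: 20.23
position: [0.6423, -0.0935, 0.3242]
orientation: [0.707, 0.707, 0.0, 0.0]
wrist_force: [0.4, -0.4, -0.9]
finger_gap: 0.49
grip_force: 41.1
shift [-0.0009  0.0024  0.0943] turn 0.0005 rows>= 1.1 q [-0.2 -0.2] t 20.23 pos [ 0.6423 -0.0935  0.3242] yaw 90.02
```

View pics/s11.png

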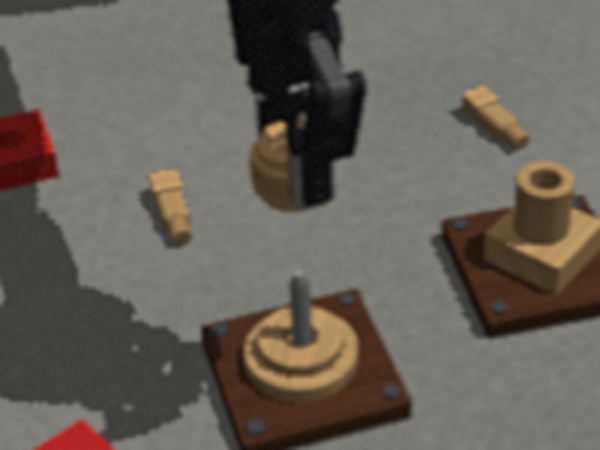

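The barrel is held level over the rod. Descend, checking force on the way.

```bash
python3 -m creep '0 .0024 .05 0 .6;0 .0024 .1 0 .6;0 .0024 .13 0 .6;0 .0024 .13 0 .6'
python3 -m creep '0 0 .04 0 .6;0 0 .075 0 .6;0 0 .075 0 .6;0 0 .075 0 .6'
python3 - <<'E'
from h import *
go(.6435,-.094,.2205,90)
E
```

```text
time_s: 20.62
position: [0.6432, -0.0936, 0.2556]
orientation: [0.707, 0.707, -0.001, -0.002]
wrist_force: [-0.3, -0.3, -0.9]
finger_gap: 0.489
grip_force: 41.2
time_s: 20.95
position: [0.6442, -0.0939, 0.2223]
orientation: [0.707, 0.707, 0.0, 0.0]
wrist_force: [-0.0, -0.4, -1.2]
finger_gap: 0.49
grip_force: 41.1
shift [-0.0001 -0.0015  0.0037] turn 0.0003 rows>= 0.0 q [-0.2 -0.2] t 20.95 pos [ 0.6442 -0.0939  0.2223] yaw 90.01
```

```bash
python3 -m creep '0 0 .004 0 .6;0 0 .004 0 .6;0 0 .004 0 .6'
python3 -m creep '0 0 0 0 .2;0 0 0 0 -.1;0 0 0 0 -.4;0 0 0 0 -.4;0 0 0 0 -.4'
python3 -m creep '0 0 -.08 0 -.4;0 0 -.16 0 -.4;0 0 -.25 0 -.4;0 0 -.25 0 -.9;0 0 -.25 0 -.9' 
python3 - <<'E'
from h import *
go(.5695,-.3204,.29,90)
im=imaging.snapshot("scene")[190:340,190:390,::-1]; cv2.imwrite("pics/s12.png",cv2.resize(im,None,fx=3,fy=3,interpolation=cv2.INTER_CUBIC))
E
```

```text
time_s: 21.2
position: [0.6443, -0.0941, 0.2202]
orientation: [0.707, 0.707, 0.0, 0.0]
wrist_force: [-0.1, 0.2, -0.2]
finger_gap: 0.49
grip_force: 41.1
time_s: 21.62
position: [0.6442, -0.0941, 0.2192]
orientation: [0.707, 0.707, -0.0, -0.0]
wrist_force: [0.5, -0.1, 0.3]
finger_gap: 0.703
grip_force: 0.0
time_s: 22.03
position: [0.6443, -0.0941, 0.3475]
orientation: [0.707, 0.707, 0.002, 0.002]
wrist_force: [-0.4, -0.9, -0.5]
finger_gap: 0.943
grip_force: 0.0
shift [-0.4526 -0.1497  0.115 ] turn 0.0 rows>= 5.9 q [-0.2 -0.2] t 22.03 pos [ 0.6443 -0.0941  0.3475] yaw 90.0
```

View pics/s12.png

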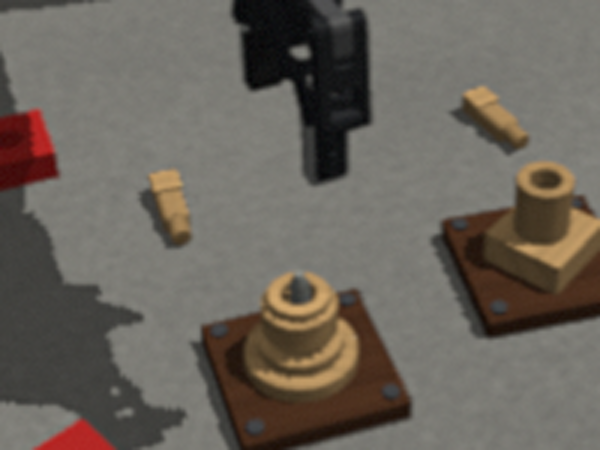

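The barrel is seated on the foot with the rod tip in its bore. Now the cup.

```bash
python3 -m creep '-.2263 -.0749 .0575 0 -.9;-.2263 -.0749 .0575 0 -.9;-.2263 -.0749 .0575 0 -.9;-.2263 -.0749 .0575 0 -.9' >/dev/null
python3 -m creep '-.2263 -.0749 .0575 0 -.9;-.2263 -.0749 .0575 0 -.9;-.2263 -.0749 .0575 0 -.9;-.2263 -.0749 .0575 0 -.9' >/dev/null
python3 -m creep '0 0 0 0 -.9;0 0 0 0 -.9;0 0 0 0 -.9'
python3 - <<'E'
from h import *
go(.5695,-.3204,.182,90)
E
```

```text
time_s: 23.0
position: [0.5697, -0.3194, 0.2861]
orientation: [0.707, 0.708, -0.0, -0.0]
wrist_force: [1.2, 0.3, 0.8]
finger_gap: 0.948
grip_force: 0.0
shift [-0.0021 -0.0005  0.2082] turn 0.0015 rows>= 2.5 q [-0.57 -0.57] t 23.0 pos [ 0.5697 -0.3194  0.2861] yaw 90.07
```

```bash
python3 -m creep '-.002 0 .07 0 -.9;-.002 0 .14 0 -.9;-.002 0 .208 0 -.9;-.002 0 .208 0 -.9;-.002 0 .208 0 -.9'
python3 -m creep '0 0 0 0 -.4;0 0 0 0 0;0 0 0 0 .4;0 0 0 0 .4;0 0 0 0 .4' 40
python3 -m creep '0 0 -.1 0 .4;0 0 -.2 0 .4;0 0 -.3 0 .4;0 0 -.3 0 .4;0 0 -.3 0 .4'
python3 - <<'E'
from h import *
go(.6435,-.0938,.335,90)
E
```

```text
time_s: 23.42
position: [0.5697, -0.3204, 0.182]
orientation: [0.707, 0.708, -0.0, -0.001]
wrist_force: [0.8, -0.6, 1.0]
finger_gap: 0.951
grip_force: 0.0
time_s: 23.83
position: [0.57, -0.3215, 0.186]
orientation: [0.707, 0.707, 0.001, 0.002]
wrist_force: [-1.5, 1.9, 9.3]
finger_gap: 0.64
grip_force: 41.0
time_s: 24.25
position: [0.5696, -0.3214, 0.3418]
orientation: [0.707, 0.707, 0.001, 0.006]
wrist_force: [-0.5, 0.4, 0.0]
finger_gap: 0.641
grip_force: 42.9
shift [0.4552 0.1479 0.0135] turn 0.0002 rows>= 5.7 q [-0.57 -0.57] t 24.25 pos [ 0.5696 -0.3214  0.3418] yaw 90.01
```

```bash
python3 -m creep '.2276 .074 .006 0 .4;.2276 .074 .006 0 .4;.2276 .074 .006 0 .4;.2276 .074 .006 0 .4' >/dev/null
python3 -m creep '.2276 .074 .006 0 .4;.2276 .074 .006 0 .4;.2276 .074 .006 0 .4;.2276 .074 .006 0 .4' >/dev/null
python3 -m creep '0 0 0 0 .4;0 0 0 0 .4;0 0 0 0 .4'
python3 - <<'E'
from h import *
go(.6435,-.0938,.28,90)
im=imaging.snapshot("scene")[190:340,190:390,::-1]; cv2.imwrite("pics/s13.png",cv2.resize(im,None,fx=3,fy=3,interpolation=cv2.INTER_CUBIC))
E
```

```text
time_s: 25.17
position: [0.643, -0.0948, 0.3272]
orientation: [0.708, 0.707, 0.0, 0.0]
wrist_force: [-0.3, -0.1, -1.3]
finger_gap: 0.642
grip_force: 42.8
shift [0.002  0.0009 0.0944] turn -0.0015 rows>= 1.1 q [-0.2 -0.2] t 25.17 pos [ 0.643  -0.0948  0.3272] yaw 89.93
```

View pics/s13.png

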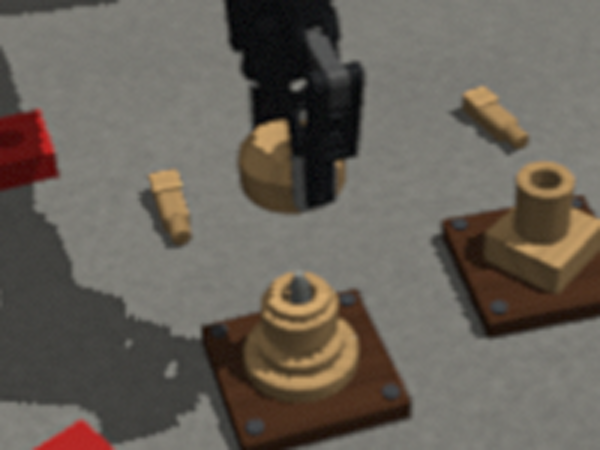

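The cup is held level above the stack. Lower it.

```bash
python3 -m creep '.002 .0009 .05 0 .4;.002 .0009 .1 0 .4;.002 .0009 .1 0 .4;.002 .0009 .1 0 .4'
python3 -m creep '0 0 .015 0 .4;0 0 .03 0 .4;0 0 .03 0 .4;0 0 .03 0 .4'
python3 - <<'E'
from h import *
go(.6435,-.0938,.2595,90)
E
```

```text
time_s: 25.55
position: [0.6436, -0.0936, 0.2762]
orientation: [0.707, 0.707, -0.001, -0.001]
wrist_force: [-0.4, -0.8, 0.3]
finger_gap: 0.64
grip_force: 42.8
time_s: 25.88
position: [0.6438, -0.0929, 0.2617]
orientation: [0.707, 0.707, -0.0, -0.0]
wrist_force: [-1.0, -0.8, -0.1]
finger_gap: 0.636
grip_force: 42.8
shift [-0.0019 -0.0006  0.0044] turn -0.0001 rows>= 0.1 q [-0.2 -0.2] t 25.88 pos [ 0.6438 -0.0929  0.2617] yaw 90.0
```

```bash
python3 -m creep '0 0 .0045 0 .4;0 0 .0045 0 .4;0 0 .0045 0 .4'
python3 -m creep '0 0 0 0 0;0 0 0 0 -.4;0 0 0 0 -.8;0 0 0 0 -.8;0 0 0 0 -.8'
python3 -m creep '0 0 -.06 0 -.8;0 0 -.12 0 -.8;0 0 -.2 0 -.8;0 0 -.2 0 -.8;0 0 -.2 0 -.8'
python3 -m creep '0 -.2 -.1 0 -.8;0 -.3 -.1 0 -.8;0 -.3 -.1 0 -.8;0 -.3 -.1 0 -.8;0 -.3 -.1 0 -.8' >/dev/null
python3 -m creep '0 0 0 0 -.8;0 0 0 0 -.8;0 0 0 0 -.8'
python3 - <<'E'
from h import *
a=imaging.snapshot("scene")[200:350,230:430,::-1];b=imaging.snapshot("top")[140:260,225:425,::-1]
f=lambda i:cv2.resize(i,(600,i.shape[0]*2),interpolation=cv2.INTER_CUBIC)
f=lambda i:cv2.resize(i,None,fx=2,fy=2,interpolation=cv2.INTER_CUBIC)
cv2.imwrite("pics/m14.png",np.vstack([f(a),f(b)]))
E
```

```text
time_s: 26.13
position: [0.6438, -0.0928, 0.2596]
orientation: [0.707, 0.707, 0.0, 0.0]
wrist_force: [0.4, 1.1, -0.6]
finger_gap: 0.639
grip_force: 42.8
time_s: 26.55
position: [0.6438, -0.0928, 0.2595]
orientation: [0.707, 0.707, 0.0, 0.0]
wrist_force: [-1.1, -0.5, 0.7]
finger_gap: 0.906
grip_force: 0.0
time_s: 26.97
position: [0.6438, -0.0928, 0.3621]
orientation: [0.707, 0.707, 0.001, 0.002]
wrist_force: [0.3, -1.0, 0.0]
finger_gap: 0.901
grip_force: 0.0
time_s: 27.63
position: [0.4946, -0.0928, 0.4084]
orientation: [0.707, 0.707, -0.0, -0.001]
wrist_force: [0.3, 1.2, -0.2]
finger_gap: 0.901
grip_force: 0.0
```

View pics/m14.png

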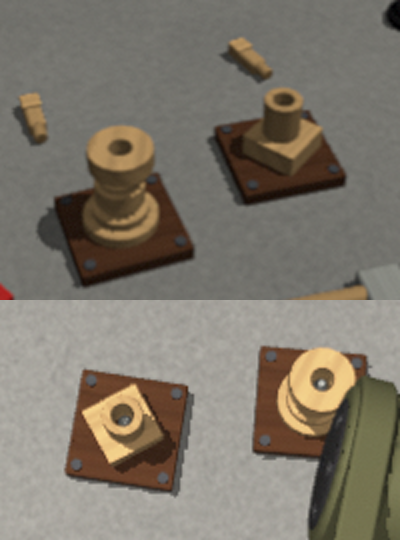

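Both stacks look complete: cup on barrel on round foot, and sleeve on square foot. In the top crop the rod tips show inside both bores, with the cup top at (324,378) and the sleeve top at (121,419). I'll do a quick numeric check of these.

```bash
python3 - <<'E'
from h import *
print("cup",world("top",(386.75,178.75),.102)-[.6433,-.0936],"sleeve",world("top",(285.25,199.25),.078)-[.618,.0766])
E
```

```text
cup [-0.00067269 -0.00013954] sleeve [-0.005461    0.00057269]
```

```bash
python3 -c "
from plant import workorder;print(workorder.close_job())"
```

```text
the job is handed in; nothing more can be done
None
```

Both candlesticks are threaded in the right order and the job is handed in at about 28 s; the last images show both stacks seated and nothing came near the glue bottle, though no verdict came back and I viewed 16 pictures, two over the limit of 14.

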